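Thread the spindle through a label-roll stand

TASK

Lift the orange-handled spindle out of the white parts tray and slide its steel shaft through the label-roll stand, in at the brass bushing that faces the robot, through the roll's core and out through the bushing of the far post, until the handle is within about a centimetre of the near bushing. Thread it gently, without forcing it against the stand, and leave the tube, the red-capped bottle and the timer where they are. Finish with the spindle still gripped by its handle and held still there, as someone will then fit its end clip: do not let go.

Things in the scene. Friction and masses are not known exactly. Their poses are not given: they have to be found in the camera images.
- spindle_handle (a point): Centre of the spindle's orange handle block, on the shaft axis: 50 mm long (x), 18 thick (y; grip across this), 44 high (z). A round steel shaft, 12 mm thick, runs from its front face 100 mm along +x. About 90 g, centre of mass 20 mm ahead of this point. At the start it lies level, pointing away from the robot, the handle standing on the tray floor, this point 22 mm above it.
- spindle_tip (a point): Centre of the shaft's free end, 125 mm along +x from spindle_handle. The last 8 mm taper from 12 mm to 5.6 mm diameter.
- tray_floor (a point): Centre of the inner floor of the fixed white tray, 4 mm above the bench. Tray 200 (x) by 124 (y) mm, walls 4 mm thick, 30 mm high. At the start the handle's centre is about 45 mm toward -x of here; a black foam rest, 16 by 70 mm, its top 28.5 mm above the bench, stands 45 mm toward +x and carries the shaft in a 16 mm wide notch.
- stand: Fixed label-roll stand: grey base 110 (x) by 90 (y) by 10 mm, two blue posts 12 mm thick, 36 wide, 76 high. Origin: centre of the underside; +x along the bores from the near post to the far one, z up. A white label roll, 76 mm diameter, 30 wide, top 86 mm above the bench, is fixed between the posts; the shaft passes through its open core with 3 mm or more to spare.
- bore_near (a point): Centre of the mouth of the near bushing, on the outer face of its 3 mm brass flange, 38 mm toward -x of the stand's middle, 58 mm above the bench. Axes as the stand. The bore is a level round hole, 16 mm diameter, 15 mm deep, open at both ends; the shaft goes in here along +x.
- bore_far (a point): Centre of the outer face of the far bushing's brass flange, 76 mm along +x from bore_near, at the same height; same 16 mm bore, 15 mm deep, on the same axis. The shaft's tip comes out here. Axes as the stand.
- tube_mid (a point): Middle of a loose, upright 50 ml tube with a blue cap, 34 mm wide, 115 mm high. Bystander. Behind it and to the right of the tray a tall fixed grey machine (over 0.5 m) fills the bench beyond x = 0.5 m right of y = -0.05 m: swing the arm round it.
- red_bottle_mid (a point): Middle of a loose, upright clear bottle with a red cap, 50 mm wide, 117 mm high. Bystander.
- timer_mid (a point): Middle of a loose digital timer lying flat, 92 by 92 by 16 mm. Bystander.
Not all that is in view belongs to the job. What is shaped like the part that bears tube_mid but green is not meant.

How it is judged:
On the way, in this order (a step that is already met when the one before it is completed fails the run):
1. the spindle is lifted clear of the tray by its handle (height (world z) of spindle_handle above 0.05 m and height (world z) of spindle_tip above 0.04 m and contact force between spindle and tray below 0.01 N and contact force between the fingers and spindle above 1 N and x of spindle_tip in the frame of bore_near below -0.003 m), for 0.2 s.
2. the shaft's tip has entered the near bushing (y of spindle_tip in the frame of bore_near between -0.005 and 0.005 m and z of spindle_tip in the frame of bore_near between -0.005 and 0.005 m and x of spindle_tip in the frame of bore_near above 0.006 m and x of spindle_tip in the frame of bore_far below -0.02 m and angle between the x axis of spindle_handle and the x axis of stand, either way round below 0.15 rad), for 0.05 s.
3. the shaft's tip has entered the far bushing too (y of spindle_tip in the frame of bore_far between -0.005 and 0.005 m and z of spindle_tip in the frame of bore_far between -0.005 and 0.005 m and x of spindle_tip in the frame of bore_far above -0.008 m and angle between the x axis of spindle_handle and the x axis of stand, either way round below 0.08 rad), for 0.05 s.
At the end, for the whole second after the job is handed in: Shaft through both bores (within 0.08 rad, tip within 5 mm of the axis), tip 8 mm or more out of the far flange, i.e. handle at most 16 mm from the near one; still gripped by the handle, at rest, pressing on the stand under 25 N; bystanders within 30 mm, upright (y of spindle_tip in the frame of bore_far between -0.005 and 0.005 m and z of spindle_tip in the frame of bore_far between -0.005 and 0.005 m and angle between the x axis of spindle_handle and the x axis of stand, either way round below 0.08 rad and x of spindle_tip in the frame of bore_far above 0.008 m and distance between the grasp point and spindle_handle below 0.04 m and contact force between the fingers and spindle above 1 N and contact force between spindle and stand below 25 N and linear speed of spindle below 0.02 m/s and distance of each of tube_mid, red_bottle_mid, timer_mid from where it was at the start of the episode below 0.03 m and angle between each of tube_mid, red_bottle_mid's own z axis and vertical below 0.3 rad); the arm keeps its last pose, push and grip.
It fails at once if the spindle is forced against the stand with more than 60 N (contact force between spindle and stand above 60 N).
It fails at once if a bystander is displaced by more than 30 mm (distance of any of tube_mid, red_bottle_mid, timer_mid from where it was at the start of the episode above 0.03 m).
It also fails if it takes over 48 s, if anything falls off the work surface, if the arm or the gripper's body presses on something with over 40 N, if the wrist force passes 120 N, or if a joint passes its speed limit or range.

ROBOT

A 6-joint arm with a two-finger parallel gripper is mounted at the origin on a cart in front of the work surface, level with it; the furniture and walls round the work are solid. World frame = base frame: x ahead of the robot, y to its left, z up, the work surface at z = 0. Lengths are in m, angles in rad, forces in N, time in s.
With the tool pointing down it reaches from about 0.35 to 0.8 m from the base axis. Payload 7.3 kg.
Tool frame: the origin (TCP) lies at the very end of the fingers, on their centre line; the grasp point (between the pads) lies 19 mm behind it; y points along the fingers, x is the direction in which the jaws open and shut, and the axes are right-handed (so a half turn about y gives the same grasp; the last joint's range is limited). The gripper opens to 85 mm and grips with 20 to 120 N. Pads are 22 mm wide; open, the fingers measure 114 mm over their backs; the gripper's body (76 mm by 85 mm) begins 54 mm behind the grasp point. The pads swing forward as they close: fully open they stand 13 mm farther back than shut.
Start: joints at [1.016, 0.342, 1.524, -0, 1.275, -0.146], TCP at [0.209, 0.482, 0.231] pointing down, gripper open.
Joint ranges: [-2.53, 2.53], [-0.77, 2.02], [0.04, 2.7], [-1, 4.14], [0.28, 2.66], [-3.11, 3.11]. Speed limits (rad/s): [2.57, 2.57, 3.14, 3.14, 3.14, 3.14].

INTERFACE

Orientations are given as a 3x3 rotation matrix whose columns are the frame's x, y, z axes.
In Python, from workcell import movep, move_linear, set_joints, gripper_to, pause, solve_ik, snapshot, camera_info, PlanningError, close_job, read_time, read_joint_positions, read_dq, read_joint_torque, read_tool_pos, read_orientation, read_wrist_force, read_wrist_torque, read_width gives the robot as it stands. Calls block until the motion is done:
- movep(position, orientation): joint-space move of the TCP to a pose.
- move_linear(position, attitude=None, rate=0.15): straight line of the TCP; attitude=None keeps the orientation; rate is the mean speed in m/s.
- set_joints(angles): joint-space move.
- gripper_to(opening, strength=None): finger opening in m; strength is the grip in N (None keeps the last); returns when the fingers have stopped.
- pause(seconds).
- solve_ik(position, orientation): joint angles nearest the present ones, or None.
- snapshot(name): name is "scene" or "top" or "wrist"; returns the picture (400x640x3 uint8, red, green, blue); there is no depth.
- camera_info(name): a dict with "vfov" (degrees; the focal length in pixels is half the picture's height over the tangent of half this angle, whatever the lens; pixels are square), "cx", "cy" (the principal point, pixels), "k1" (the pictures are not rectified: a ray, as slopes to the right and down, at radius r is drawn at 1 + k1 r^2 times it, then the intrinsics apply), "extrinsics" (4x4, takes a point from world to camera coordinates); the wrist camera has in their place "T_tool_cam" (4x4, takes a point from camera to tool coordinates, whose origin is the TCP and whose axes are the tool frame's). Camera axes: x right, y down, z forward; pixel columns grow to the right and rows downward; lengths in m; the calibration is good to about 2 mm. A picture is of the moment at which its call begins: read the wrist's pose just before it. camera_info takes no time and is no camera call.
A pose or a line that the arm cannot do raises PlanningError and nothing moves.
- close_job(): hands the job in, once; it reports no verdict.
Readings, each from a call of its own:
- read_time(): time.
- read_joint_positions(): joint angles.
- read_dq(): joint speeds.
- read_joint_torque(): joint torques, N m.
- read_tool_pos(): TCP position.
- read_orientation(): TCP orientation.
- read_wrist_force(): force on the tool from outside, world axes, zero at the start.
- read_wrist_torque(): the same for the moment, N m.
- read_width(): finger opening in m.
Only numpy, scipy, OpenCV 4.12 (cv2) and the standard library are available. Lean on these libraries where they do the work, as an engineer would, in place of code of your own. Each camera call takes 0.05 s, during which the arm holds its last target.

## Working session

There is one attempt and no reset: what is moved stays moved. The work goes in short steps, each a Python script; the robot and the scene stay as the last script left them, time stands still between calls to the robot, and variables do not carry over. Pictures are saved under pics/ and viewed, and the job is handed in when it is done.

```bash
mkdir -p pics; ls; python3 - <<'E'
from workcell import *
import cv2
for n in("scene","top","wrist"):
    cv2.imwrite(f"pics/{n}0.png",snapshot(n)[:,:,::-1]); print(n,camera_info(n))
print(read_time(),read_tool_pos(),read_orientation(),read_width())
E
```

```text
pics
scene {'vfov': 49.541062705181346, 'cx': 321.0338231328878, 'cy': 203.5813434192116, 'k1': -0.08503825011755581, 'extrinsics': array([[ 0.91871152, -0.39475452,  0.01174737, -0.3781968 ],
       [-0.2957589 , -0.70742232, -0.64193483,  0.36037959],
       [ 0.26171703,  0.58627854, -0.7666692 ,  0.60611309],
       [ 0.        ,  0.        ,  0.        ,  1.        ]])}
top {'vfov': 42.7436550394022, 'cx': 320.8492517692741, 'cy': 193.81732728177786, 'k1': -0.020161682650912293, 'extrinsics': array([[-0.00783766, -0.9999564 , -0.00507694,  0.23993454],
       [-0.98300607,  0.0086358 , -0.18336981,  0.55055228],
       [ 0.18340566,  0.00355347, -0.98303089,  0.94750998],
       [ 0.        ,  0.        ,  0.        ,  1.        ]])}
wrist {'vfov': 65.97605502740963, 'cx': 319.2726736780144, 'cy': 202.08038212708647, 'k1': -0.016093709147421916, 'T_tool_cam': array([[ 9.99999000e-01,  9.06149334e-04,  1.08548468e-03,
         3.92967506e-04],
       [-7.90817376e-04, -2.77975080e-01,  9.60587960e-01,
        -1.42666298e-01],
       [ 1.17217383e-03, -9.60587858e-01, -2.77974086e-01,
         7.01289503e-02],
       [ 0.00000000e+00,  0.00000000e+00,  0.00000000e+00,
         1.00000000e+00]])}
0.15 [0.20849369 0.48150402 0.23079134] [[ 3.97532033e-01 -6.35933710e-04 -9.17588077e-01]
 [ 9.17587573e-01 -9.80836965e-04  3.97532495e-01]
 [-1.15280862e-03 -9.99999317e-01  1.93610756e-04]] 0.08516662836290775
```

View pics/scene0.png

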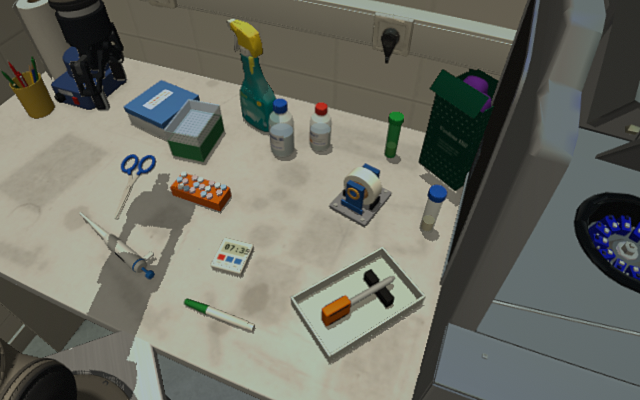

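View pics/top0.png

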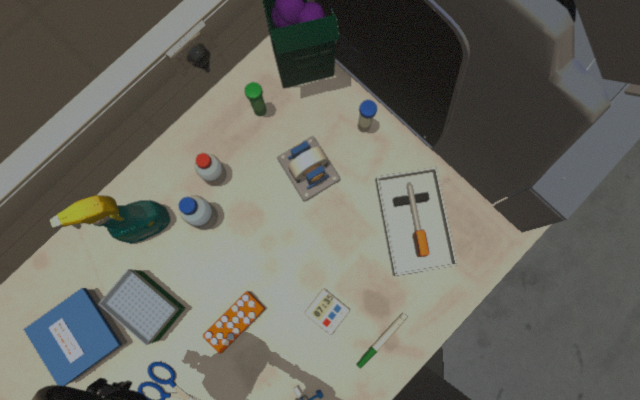

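View pics/wrist0.png

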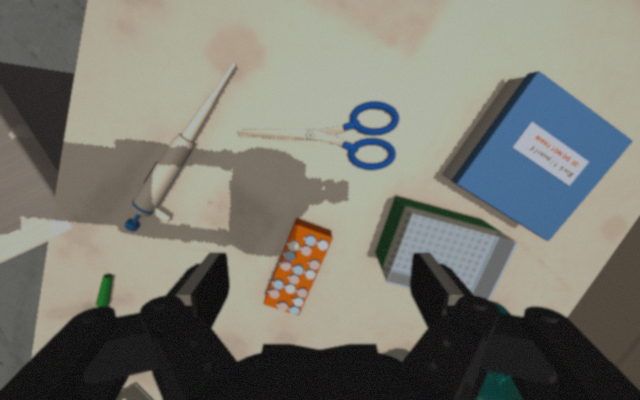

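```bash
cat > h.py <<'E'
from workcell import *
import numpy as np, cv2
def K(ci):
    f=200/np.tan(np.radians(ci["vfov"])/2)
    return np.array([[f,0,ci["cx"]],[0,f,ci["cy"]],[0,0,1.]]),np.array([ci["k1"],0,0,0,0])
def cam(name,pos=None,R=None):
    ci=camera_info(name);k,d=K(ci)
    if name=="wrist":
        T=np.eye(4);T[:3,:3]=R;T[:3,3]=pos;E=np.linalg.inv(T@ci["T_tool_cam"])
    else:E=ci["extrinsics"]
    return k,d,E
def rays(c,uv):
    k,d,E=c
    # drawn = slope*(1+k1 r^2): OpenCV forward model
    n=cv2.undistortPointsIter(np.array(uv,float).reshape(-1,1,2),k,d,None,None,(cv2.TERM_CRITERIA_COUNT,60,1e-9)).reshape(-1,2)
    D=np.c_[n,np.ones(len(n))]@E[:3,:3]
    return -E[:3,:3].T@E[:3,3],D
def onz(c,uv,z):
    o,D=rays(c,uv);return o+D*((z-o[2])/D[:,2])[:,None]
def proj(c,P):
    k,d,E=c
    return cv2.projectPoints(np.array(P,float).reshape(-1,1,3),cv2.Rodrigues(E[:3,:3])[0],E[:3,3],k,d)[0].reshape(-1,2)
def tri(obs):
    A=np.zeros((3,3));b=np.zeros(3)
    for c,uv in obs:
        o,D=rays(c,[uv]);d=D[0]/np.linalg.norm(D[0]);M=np.eye(3)-np.outer(d,d);A+=M;b+=M@o
    return np.linalg.solve(A,b)
def shot(name,fn):
    p,R=read_tool_pos(),read_orientation()
    im=snapshot(name);cv2.imwrite(fn,im[:,:,::-1])
    np.savez(fn+".npz",p=p,R=R);return im,cam(name,p,R)
def load(name,fn):
    z=np.load(fn+".npz");return cv2.imread(fn)[:,:,::-1],cam(name,z["p"],z["R"])
def Rdown(yaw):
    # tool y down, tool x = across spindle axis (yaw = spindle axis heading); z = x cross y
    y=np.array([0,0,-1.]);z=np.array([np.cos(yaw),np.sin(yaw),0]);x=np.cross(y,z)
    return np.c_[x,y,z]
E
python3 - <<'E'
from h import *
np.set_printoptions(precision=4,suppress=True)
c=cam("top")
print(onz(c,[(421,242),(410,184)],[.026,.026][0]))
print("stand base corners",onz(c,[(277,152),(312,137),(340,181),(306,199)],.01))
print("tray rim",onz(c,[(377,178),(435,171),(454,265),(394,274)],.03))
print("tube cap, red",onz(c,[(367,108),(205,160)],.115), "timer",onz(c,[(328,311)],.016))
im=cv2.imread("pics/top0.png")
cv2.imwrite("pics/c1.png",cv2.resize(im[120:290,250:470],None,fx=3.5,fy=3.5,interpolation=cv2.INTER_CUBIC))
im=cv2.imread("pics/scene0.png")
cv2.imwrite("pics/c2.png",cv2.resize(im[150:360,280:460],None,fx=2.8,fy=2.8,interpolation=cv2.INTER_CUBIC))
print(Rdown(-1.16),read_orientation())
E
```

```text
[[0.459  0.0388 0.026 ]
 [0.5758 0.0559 0.026 ]]
stand base corners [[0.6491 0.3256 0.01  ]
 [0.6807 0.253  0.01  ]
 [0.5866 0.1961 0.01  ]
 [0.5498 0.2658 0.01  ]]
tray rim [[ 0.5879  0.1224  0.03  ]
 [ 0.6013  0.0052  0.03  ]
 [ 0.4132 -0.0228  0.03  ]
 [ 0.397   0.0947  0.03  ]]
tube cap, red [[0.7047 0.1467 0.115 ]
 [0.6064 0.4496 0.115 ]] timer [[0.3273 0.2234 0.016 ]]
[[-0.9168  0.      0.3993]
 [-0.3993  0.     -0.9168]
 [-0.     -1.      0.    ]] [[ 0.3975 -0.0006 -0.9176]
 [ 0.9176 -0.001   0.3975]
 [-0.0012 -1.      0.0002]]
```

View pics/c1.png

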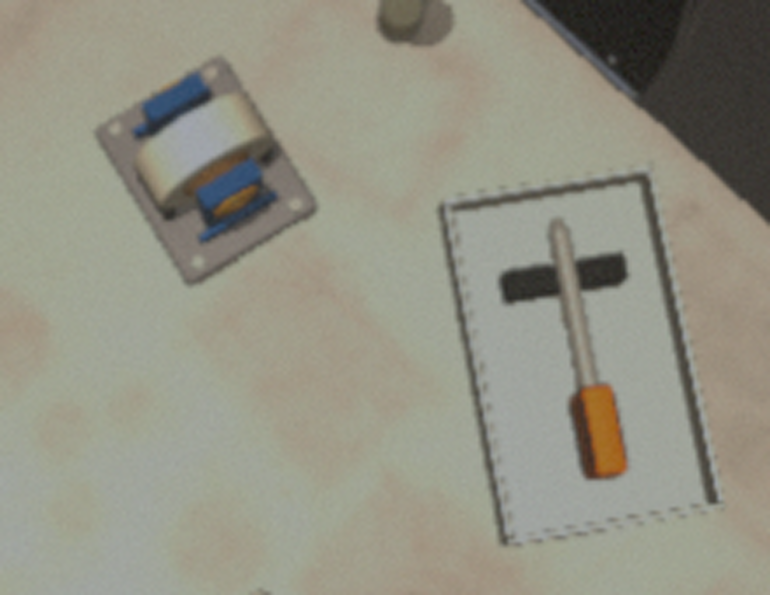

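View pics/c2.png

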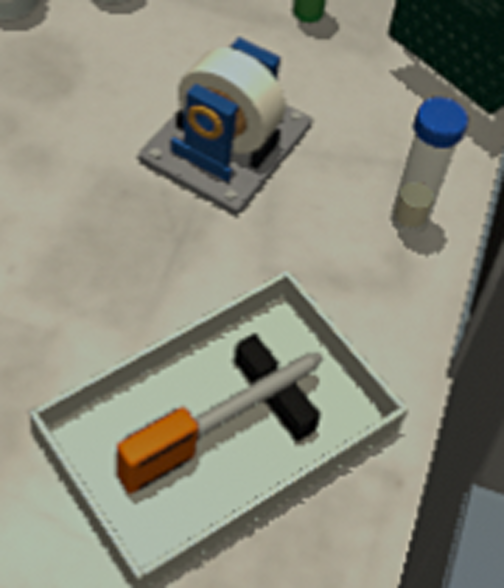

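```bash
python3 - <<'E'
from h import *
np.set_printoptions(precision=4,suppress=True)
q=solve_ik([.50,.046,.22],Rdown(.146));print(q)
q2=solve_ik([.61,.258,.28],Rdown(.54));print(q2)
q3=solve_ik([.57,.23,.042],Rdown(.54));print(q3)
print(solve_ik([.46,.04,.012],Rdown(.146)))
movep([.50,.046,.22],Rdown(.146)); pause(.3)
shot("wrist","pics/w1.png")
movep([.585,.243,.26],Rdown(.54)); pause(.3)
shot("wrist","pics/w2.png");print(read_time())
E
```

```text
[-0.061   0.31    1.6038 -0.      1.2278  1.3638]
[ 0.2845  0.5837  1.001  -0.      1.5569  1.3153]
[ 0.2589  0.6976  1.4824 -0.      0.9616  1.2897]
[-0.0795  0.5451  1.9459 -0.      0.6505  1.3453]
3.625
```

View pics/w1.png

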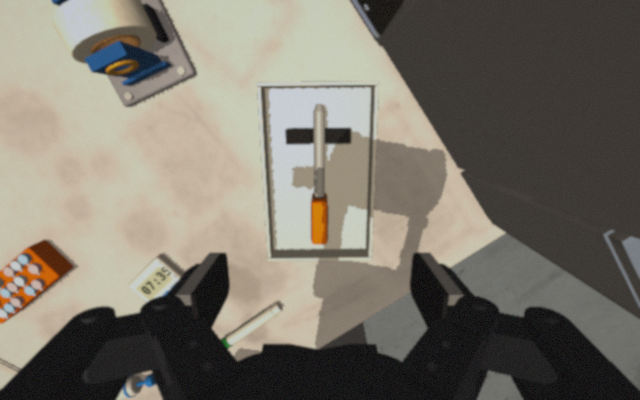

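View pics/w2.png

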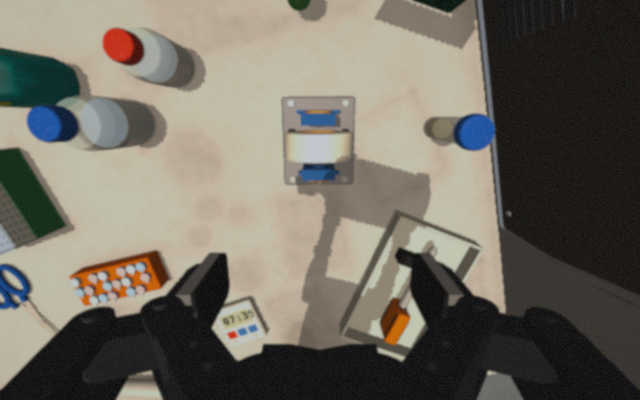

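View crops.

```bash
python3 - <<'E'
import cv2
im=cv2.imread("pics/w1.png")
cv2.imwrite("pics/w1c.png",cv2.resize(im[75:265,250:390],None,fx=3,fy=3,interpolation=cv2.INTER_CUBIC))
im=cv2.imread("pics/w2.png")
cv2.imwrite("pics/w2c.png",cv2.resize(im[85:195,270:370],None,fx=5,fy=5,interpolation=cv2.INTER_CUBIC))
E
```

```text
(no output)
```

View pics/w1c.png

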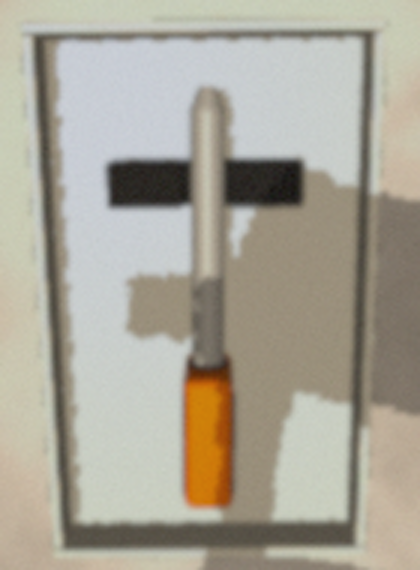

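View pics/w2c.png

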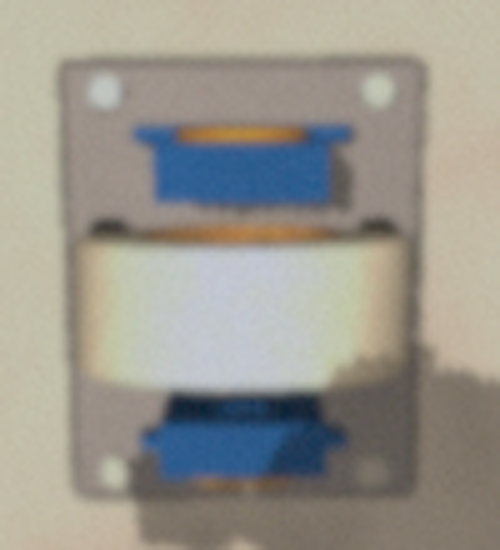

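```bash
python3 - <<'E'
from h import *
np.set_printoptions(precision=4,suppress=True)
def cr(pts,s,o): return (np.array(pts,float)+.5)/s-.5+np.array(o)
im,c1=load("wrist","pics/w1.png")
hp=onz(c1,cr([(186,370),(231,370),(183,505),(234,505)],3,(250,75)),.048)
print("handle top",hp,hp.mean(0))
sp=onz(c1,cr([(209,88),(207.5,350)],3,(250,75)),.026);print("shaft",sp); d=sp[0]-sp[1]; print(np.arctan2(d[1],d[0]))
hs=cv2.cvtColor(im[75:265,250:390],cv2.COLOR_RGB2HSV)
m=cv2.inRange(hs,(5,150,60),(22,255,255)); r=cv2.minAreaRect(cv2.findNonZero(m)); print("rect",r)
b=cv2.boxPoints(r)+[250,75]; P=onz(c1,b,.048);print(P,P.mean(0))
im,c2=load("wrist","pics/w2.png")
sb=onz(c2,cr([(58,60),(425,60),(413,497),(75,497)],5,(270,85)),.01)
print("stand",sb,sb.mean(0)); d=sb[0]+sb[1]-sb[2]-sb[3];print(np.arctan2(d[1],d[0]),np.linalg.norm(d)/2)
ct=cam("top")
# consistency: project into top
print(proj(ct,sb),proj(ct,sp))
E
```

```text
handle top [[0.4838 0.0521 0.048 ]
 [0.4861 0.0364 0.048 ]
 [0.4326 0.0459 0.048 ]
 [0.4353 0.0273 0.048 ]] [0.4595 0.0404 0.048 ]
shaft [[0.5796 0.0582 0.026 ]
 [0.4866 0.0449 0.026 ]]
0.14217305951671225
rect ((69.0, 145.0), (46.0, 14.0), 90.0)
[[0.4849 0.0519 0.048 ]
 [0.4871 0.0372 0.048 ]
 [0.4351 0.0291 0.048 ]
 [0.4328 0.0444 0.048 ]] [0.46   0.0407 0.048 ]
stand [[0.6393 0.3279 0.01  ]
 [0.6849 0.2517 0.01  ]
 [0.5921 0.1958 0.01  ]
 [0.5468 0.2716 0.01  ]] [0.6158 0.2617 0.01  ]
0.5442174061181906 0.1082916238352712
[[275.8612 156.6311]
 [312.6262 135.0668]
 [340.0864 178.3785]
 [303.169  200.4966]] [[408.805  182.17  ]
 [417.3586 228.05  ]]
```

```bash
python3 - <<'E'
from h import *
np.set_printoptions(precision=4,suppress=True)
R=Rdown(.142)
gripper_to(.048,80)
movep([.4592,.0408,.13],R)
move_linear([.4592,.0408,.010],rate=.1)
print(read_wrist_force(),read_width())
shot("wrist","pics/w3.png")
gripper_to(0.0,80); print(read_width(),read_wrist_force(),read_tool_pos())
move_linear([.4592,.0408,.11],rate=.08); pause(.2)
print(read_wrist_force(),read_width(),read_time())
for n in("wrist","scene","top"): shot(n,f"pics/{n}4.png")
E
```

```text
[ 0.1912 -0.242   0.0945] 0.04778349794680364
0.017470925120114472 [-1.6368  0.1909  6.1169] [0.4595 0.0408 0.0105]
[ 0.3766 -0.3067 -1.3606] 0.017081440332263005 8.5167
```

View pics/w3.png

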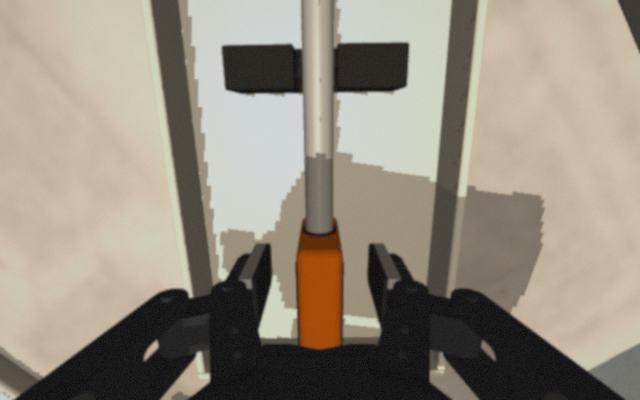

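View pics/scene4.png

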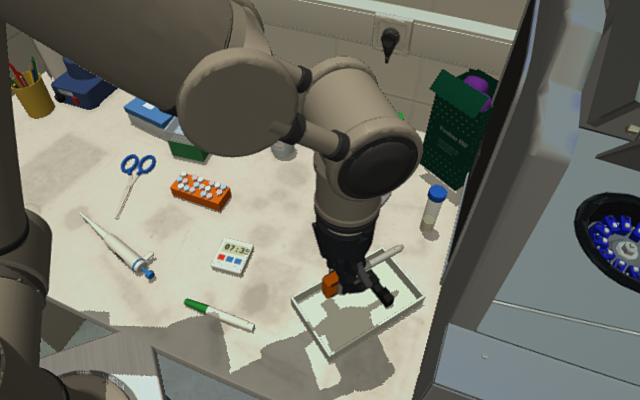

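View pics/wrist4.png

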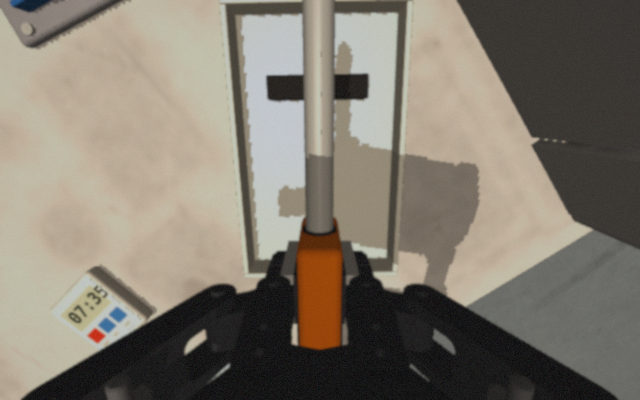

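```bash
python3 - <<'E'
from h import *
np.set_printoptions(precision=4,suppress=True)
yaw=.5442;u=np.array([np.cos(yaw),np.sin(yaw),0])
B=np.array([.6158,.2617,0])-.038*u; B[2]=.0425
p=B-.145*u
movep(p+[0,0,.05],Rdown(yaw)); move_linear(p,rate=.08); pause(.3)
print(p,read_tool_pos(),read_wrist_force(),read_time())
for n in("wrist","scene","top"): shot(n,f"pics/{n}5.png")
for n,(a,b,c,d) in dict(scene=(140,260,280,420),top=(100,260,240,440)).items():
    im=cv2.imread(f"pics/{n}5.png"); cv2.imwrite(f"pics/{n}5c.png",cv2.resize(im[a:b,c:d],None,fx=4 if n=="top" else 5,fy=4 if n=="top" else 5,interpolation=cv2.INTER_CUBIC))
E
```

```text
[0.4592 0.167  0.0425] [0.4594 0.167  0.0429] [-0.1306  0.0298 -1.2322] 10.3167
```

View pics/scene5c.png

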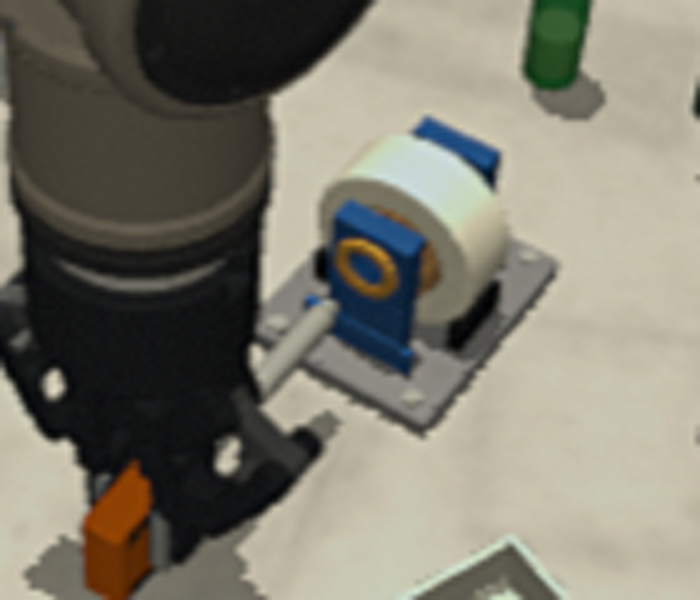

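View pics/top5c.png

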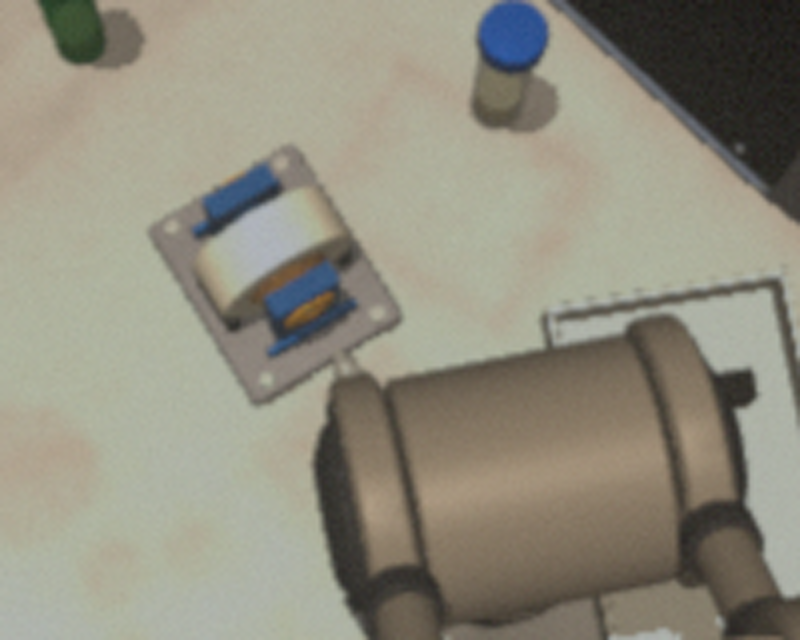

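View pics/wrist5.png

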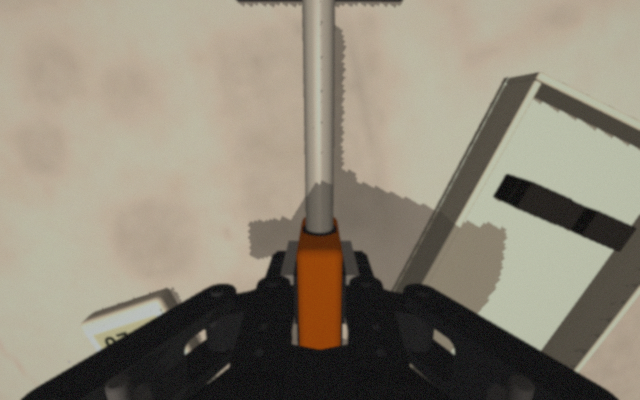

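```bash
python3 - <<'E'
from h import *
np.set_printoptions(precision=4,suppress=True)
yaw=.5442;u=np.array([np.cos(yaw),np.sin(yaw),0])
B=np.array([.6158,.2617,0])-.038*u; B[2]=.058
T=B-.020*u
cs,ct=cam("scene"),cam("top")
def S(p):return (np.array(p)-[280,140]+.5)*5-.5
def Tp(p):return (np.array(p)-[240,100]+.5)*4-.5
print("pred bore: scene",S(proj(cs,B)),"top",Tp(proj(ct,B)))
print("pred tip: scene",S(proj(cs,T)),"top",Tp(proj(ct,T)))
ims=cv2.imread("pics/scene5c.png");imt=cv2.imread("pics/top5c.png")
n=np.array([-u[1],u[0],0]);z=np.array([0,0,1.])
th=np.linspace(0,2*np.pi,60)
base=[np.array([.6158,.2617,.01])+a*.055*u+b*.045*n for a,b in((1,1),(1,-1),(-1,-1),(-1,1))]
for f,c,im in((S,cs,ims),(Tp,ct,imt)):
    for r in(.008,):
        P=f(proj(c,[B+r*(np.cos(t)*n+np.sin(t)*z) for t in th]));cv2.polylines(im,[np.int32(P)],True,(0,0,255),1)
    cv2.polylines(im,[np.int32(f(proj(c,base)))],True,(0,255,0),1)
    for rr,off in((.0028,0),(.006,.008),(.006,.03)):
        P=f(proj(c,[T-off*u+rr*(np.cos(t)*n+np.sin(t)*z) for t in th]));cv2.polylines(im,[np.int32(P)],True,(255,0,255),1)
cv2.imwrite("pics/ov_s.png",cv2.resize(ims[150:450,200:560],None,fx=2,fy=2));cv2.imwrite("pics/ov_t.png",cv2.resize(imt[120:420,130:430],None,fx=2,fy=2))
E
```

```text
pred bore: scene [[366.0882 267.8422]] top [[310.6715 312.5331]]
pred tip: scene [[338.3003 298.9135]] top [[332.1716 346.6961]]
```

View pics/ov_s.png

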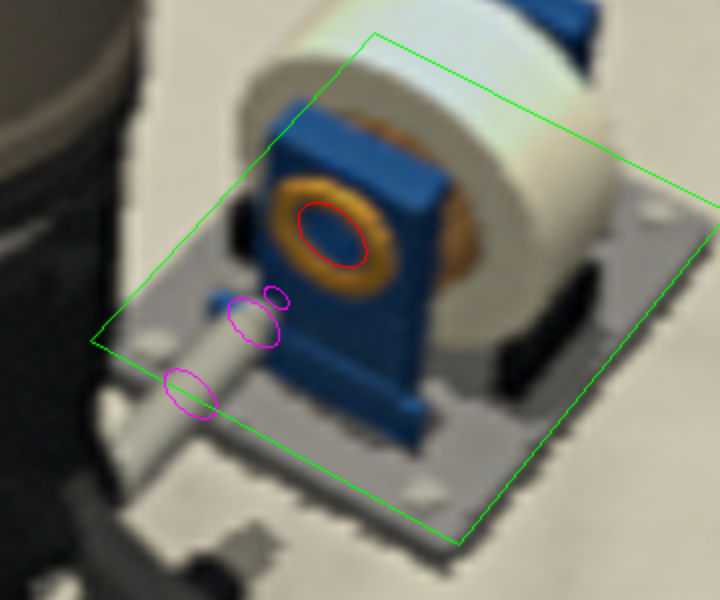

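View pics/ov_t.png

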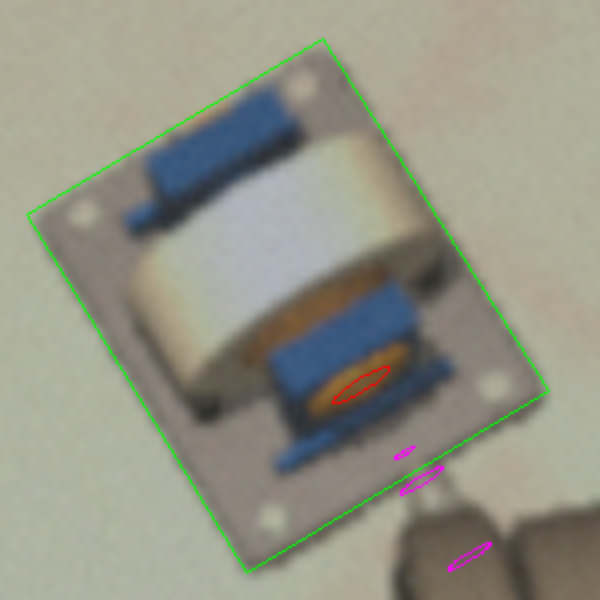

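```bash
python3 - <<'E'
import cv2
a=cv2.imread("pics/scene5.png")[185:225,325:365];b=cv2.imread("pics/top5.png")[175:215,305:345]
cv2.imwrite("pics/tz.png",cv2.hconcat([cv2.resize(x,None,fx=10,fy=10,interpolation=cv2.INTER_CUBIC) for x in(a,b)]))
E
```

```text
(no output)
```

View pics/tz.png

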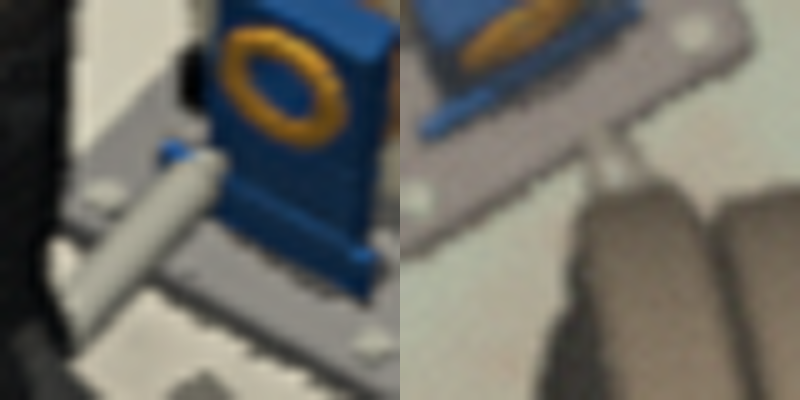

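```bash
python3 - <<'E'
from h import *
np.set_printoptions(precision=4,suppress=True)
yaw=.5442;u=np.array([np.cos(yaw),np.sin(yaw),0]);n=np.array([-u[1],u[0],0])
B=np.array([.6158,.2617,0])-.038*u; B[2]=.058
cs,ct=cam("scene"),cam("top")
t=tri([(cs,(346.3,200.7)),(ct,(325.05,187.75))]);d=t-B
print(t,d@u,d@n,d[2]); print(proj(cs,t),proj(ct,t))
b=tri([(cs,(352.95,193.25)),(ct,(317.4,178))]);d=b-B;print("bush",b,d@u,d@n,d[2],proj(cs,b),proj(ct,b))
# per-view at axis height
for c,uv in((cs,(346.3,200.7)),(ct,(325.05,187.75))):
    d=onz(c,[uv],.058)[0]-B;print(d@u,d@n)
E
```

```text
[0.5623 0.2272 0.0608] -0.025660205674908055 -0.0018090946314838455 0.0028093706123271805
[[346.5195 200.6536]] [[324.9906 187.9659]]
bush [0.5831 0.2417 0.0581] -0.0003175869117159227 -0.00015148647941448187 5.2525702354665194e-05 [[352.7967 193.2824]] [[317.4437 177.8479]]
-0.023924510762747573 -0.00034356179442766415
-0.02488667204528547 -0.0024325448196987295
```

```bash
python3 - <<'E'
from h import *
np.set_printoptions(precision=4,suppress=True)
im,c=load("wrist","pics/wrist5.png")
g=cv2.GaussianBlur(cv2.cvtColor(im,cv2.COLOR_RGB2GRAY),(3,9),0).astype(float)
z=np.load("pics/wrist5.png.npz");p,R=z["p"],z["R"]
for r in range(15,175,20):
    L=g[r,290:350];gd=np.abs(np.gradient(L));print(r,[int(x) for x in L[5:50:2]])
    rows=[]
E
```

```text
15 [173, 173, 172, 155, 116, 119, 134, 144, 152, 163, 174, 180, 175, 161, 149, 143, 137, 126, 110, 103, 142, 166, 170]
35 [167, 166, 165, 151, 115, 117, 134, 144, 152, 163, 175, 182, 178, 161, 150, 144, 137, 126, 110, 94, 102, 108, 109]
55 [168, 168, 167, 160, 126, 116, 132, 143, 151, 163, 177, 184, 179, 158, 148, 145, 138, 126, 109, 93, 101, 107, 108]
75 [169, 168, 167, 161, 129, 115, 130, 144, 151, 163, 178, 184, 183, 167, 153, 146, 138, 127, 108, 93, 101, 106, 105]
95 [171, 171, 170, 166, 135, 113, 128, 141, 150, 163, 177, 185, 183, 167, 153, 146, 138, 125, 107, 94, 103, 108, 108]
115 [169, 170, 170, 168, 148, 116, 126, 141, 149, 161, 176, 184, 184, 168, 153, 145, 138, 125, 106, 92, 103, 109, 109]
135 [169, 168, 168, 167, 148, 116, 124, 140, 149, 159, 173, 183, 184, 168, 153, 146, 137, 125, 105, 93, 103, 108, 109]
155 [165, 165, 165, 165, 155, 121, 121, 137, 148, 158, 170, 180, 181, 165, 152, 145, 138, 124, 104, 96, 106, 109, 110]
```

```bash
python3 - <<'E'
from h import *
np.set_printoptions(precision=4,suppress=True)
k,d,E=cam("wrist",np.zeros(3),np.eye(3))
c=(k,d,E)
for yo in(-.0155,-.019):
  for pit in(0,.02,.04):
    for z in(.045,.06,.08,.1):
        y=yo-pit*z
        P=proj(c,[[0,y,z],[.006,y,z],[-.006,y,z]]);print(yo,pit,z,P[0],P[1][0]-P[2][0])
E
```

```text
-0.0155 0 0.045 [319.0724 177.8342] 28.567603974884094
-0.0155 0 0.06 [319.1091 141.6097] 29.49974849749219
-0.0155 0 0.08 [319.162   89.5541] 30.817281607205132
-0.0155 0 0.1 [319.2199  32.8128] 32.22332918302101
-0.0155 0.02 0.045 [319.0705 178.2685] 28.759884504075217
-0.0155 0.02 0.06 [319.1068 141.8722] 29.77397970847045
-0.0155 0.02 0.08 [319.1595  89.2445] 31.21779011206246
-0.0155 0.02 0.1 [319.2176  31.4419] 32.77228632855713
-0.0155 0.04 0.045 [319.0685 178.7086] 28.954768961937305
-0.0155 0.04 0.06 [319.1044 142.1397] 30.053356371922746
-0.0155 0.04 0.08 [319.1569  88.9267] 31.62884434588983
-0.0155 0.04 0.1 [319.2152  30.0235] 33.34024715994519
-0.019 0 0.045 [319.0648 179.5565] 29.330177949996994
-0.019 0 0.06 [319.1023 142.3893] 30.31409651839317
-0.019 0 0.08 [319.1564  88.8662] 31.707124941119105
-0.019 0 0.1 [319.2158  30.3827] 33.19642169358178
-0.019 0.02 0.045 [319.0628 180.0143] 29.53288898790788
-0.019 0.02 0.06 [319.0999 142.6666] 30.603748610969774
-0.019 0.02 0.08 [319.1537  88.5383] 32.131252173723794
-0.019 0.02 0.1 [319.2133  28.9271] 33.77928956865753
-0.019 0.04 0.045 [319.0608 180.4785] 29.738419273433067
-0.019 0.04 0.06 [319.0974 142.9492] 30.898988311593882
-0.019 0.04 0.08 [319.151   88.2016] 32.56687804313134
-0.019 0.04 0.1 [319.2108  27.4196] 34.3829627689953
```

```bash
python3 - <<'E'
from h import *
np.set_printoptions(precision=4,suppress=True)
yaw=.5442;u=np.array([np.cos(yaw),np.sin(yaw),0]);n=np.array([-u[1],u[0],0])
B=np.array([.6158,.2617,0])-.038*u; B[2]=.0425
p=B-.127*u+.0008*n-[0,0,.0015]
move_linear(p,rate=.05);pause(.3)
d=read_tool_pos()-B
print(d@u,d@n,d[2],read_wrist_force(),read_time())
for N in("scene","top"): shot(N,f"pics/{N}6.png")
a=cv2.imread("pics/scene6.png")[180:220,330:370];b=cv2.imread("pics/top6.png")[165:205,295:335]
cv2.imwrite("pics/tz6.png",cv2.hconcat([cv2.resize(x,None,fx=10,fy=10,interpolation=cv2.INTER_CUBIC) for x in(a,b)]))
E
```

```text
-0.12713652382020857 0.000774709942571029 -0.001461623825354759 [-0.2928 -0.3396 -0.2479] 11.275
```

View pics/tz6.png

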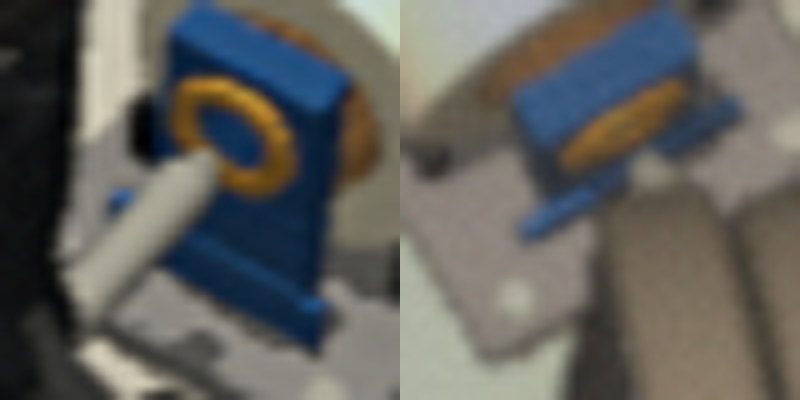

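```bash
python3 - <<'E'
from h import *
np.set_printoptions(precision=4,suppress=True)
yaw=.5442;u=np.array([np.cos(yaw),np.sin(yaw),0]);n=np.array([-u[1],u[0],0])
B=np.array([.6158,.2617,0])-.038*u; B[2]=.058
cs,ct=cam("scene"),cam("top")
t=tri([(cs,(350.25,195.6)),(ct,(319.6,180.1))]);d=t-B
print(t,d@u,d@n,d[2]); print(proj(cs,t),proj(ct,t))
f=lambda p,o:(p-np.array(o)+.5)*10-.5
z=np.array([0,0,1.])
ims=cv2.imread("pics/tz6.png")
th=np.linspace(0,2*np.pi,60)
for a,l,h in((-.008,0,0),(-.010,-.001,.001)):
    T=B+a*u+l*n+h*z
    for rr,off in((.0028,0),(.006,.008),(.006,.02)):
        for c,o,sx in((cs,(330,180),0),(ct,(295,165),400)):
            P=f(proj(c,[T-off*u+rr*(np.cos(q)*n+np.sin(q)*z) for q in th]),o)+[sx,0]
            cv2.polylines(ims,[np.int32(P)],True,(255,0,255) if l==0 else (0,255,0),1)
cv2.imwrite("pics/tz6o.png",ims)
E
```

```text
[0.5772 0.2379 0.0582] -0.007350807784867916 -0.00033388786205452883 0.00017631105438593864
[[350.9395 195.451 ]] [[319.4095 180.7842]]
```

View pics/tz6o.png

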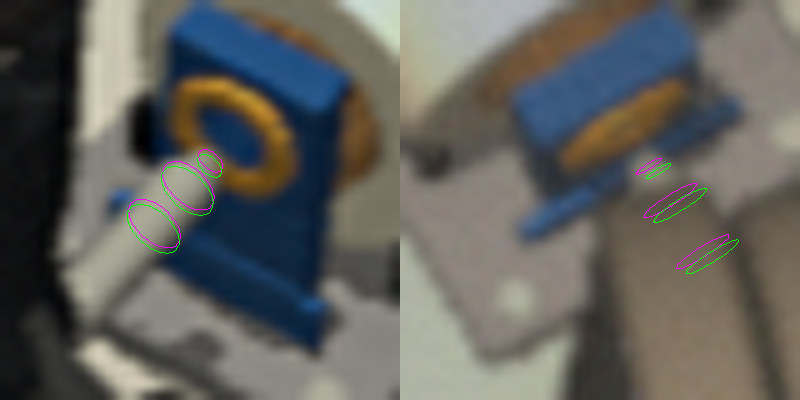

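```bash
cat >> h.py <<'E'
yaw=.5442;u=np.array([np.cos(yaw),np.sin(yaw),0]);n=np.array([-u[1],u[0],0]);zz=np.array([0,0,1.])
B=np.array([.6158,.2617,0])-.038*u; B[2]=.0425
np.set_printoptions(precision=4,suppress=True)
def go(a,l,h,rate=.03,R=None): move_linear(B+a*u+l*n+h*zz,R,rate=rate) if R is not None else move_linear(B+a*u+l*n+h*zz,rate=rate)
def frc():
    f=read_wrist_force();return np.array([f@u,f@n,f[2]])
E
python3 - <<'E'
from h import *
l,h=.0010,-.0017
f0=frc();print(f0)
for a in np.arange(-.124,-.1075,.003):
    go(a,l,h);pause(.1);f=frc()-f0;m=read_wrist_torque();print(round(a,4),f,m,read_time())
    if np.linalg.norm(f)>4:break
shot("scene","pics/scene7.png")
a=cv2.imread("pics/scene7.png")[170:220,320:370]
cv2.imwrite("pics/tz7.png",cv2.resize(a,None,fx=10,fy=10,interpolation=cv2.INTER_CUBIC))
E
```

```text
[-0.0146 -0.1923 -0.4075]
-0.124 [ 1.2079  0.6603 -1.2085] [-0.0203  0.0001  0.0177] 11.725
-0.121 [-0.5227  0.2638  0.7997] [ 0.0111 -0.0083 -0.0085] 12.075
-0.118 [ 0.3668  0.0818 -0.7405] [ 0.0242 -0.0383 -0.0039] 12.425
-0.115 [ 0.3293  0.795  -0.7777] [ 0.025   0.0037 -0.0069] 12.775
-0.112 [-0.1153 -0.1622 -0.5511] [-0.0205  0.0224 -0.0129] 13.125
-0.109 [ 0.2953  0.1818 -0.1104] [-0.0285 -0.0599 -0.0026] 13.475
```

View pics/tz7.png

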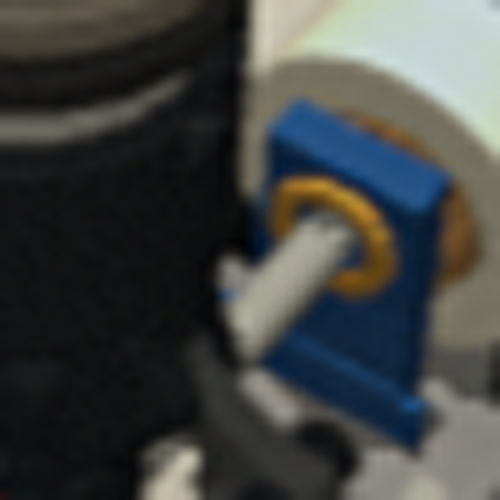

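```bash
cat >> h.py <<'E'
def favg(k=8):
    s=[]
    for _ in range(k):
        pause(.02);s.append(frc())
    return np.mean(s,0)
def probe(a,l,h,axis,lim=.0036,th=2.0,step=.0006):
    out=[]
    for s in(1,-1):
        go(a,l,h,.04);f0=favg(5);x=0
        while x<lim:
            x+=step
            go(a,l+(s*x if axis==1 else 0),h+(s*x if axis==2 else 0),.03)
            f=(favg(5)-f0)[axis]
            if -s*f>th:break
        out.append((s*x,f))
    go(a,l,h,.04)
    return out
E
python3 - <<'E'
from h import *
l,h=.0010,-.0017
f0=favg()
for a in(-.106,-.103,-.101):
    go(a,l,h);print(a,favg(4)-f0)
print("lat",probe(-.101,l,h,1),read_time())
print("z",probe(-.101,l,h,2),read_time())
E
```

```text
-0.106 [-0.0397  0.4634 -0.4232]
-0.103 [ 0.7882 -0.3224 -0.1577]
-0.101 [ 0.2713  0.1217 -0.4107]
lat [(0.0012, np.float64(-4.020220410563805)), (-0.0024, np.float64(2.281899474314742))] 17.525
z [(0.0042, np.float64(-3.19787530287046)), (-0.0006, np.float64(2.5718089154888926))] 21.1167
```

```bash
python3 - <<'E'
from h import *
l,h=.0004,0.0
go(-.101,l,h,.03);f0=favg();print(f0)
for a in np.arange(-.094,-.0595,.007):
    go(a,l,h,.05);f=favg(4)-f0;print(round(a,4),f,read_wrist_torque())
    if np.linalg.norm(f)>5:break
print(read_time())
for N in("scene","top","wrist"): shot(N,f"pics/{N}8.png")
a=cv2.imread("pics/scene8.png")[160:220,320:380];b=cv2.imread("pics/top8.png")[130:190,280:340]
cv2.imwrite("pics/tz8.png",cv2.hconcat([cv2.resize(x,None,fx=6,fy=6,interpolation=cv2.INTER_CUBIC) for x in(a,b)]))
E
```

```text
[-0.0869  0.0863 -0.6818]
-0.094 [ 0.2951 -0.2784  0.121 ] [ 0.0143 -0.0115  0.0127]
-0.087 [ 0.2072 -0.1839 -0.1183] [-0.0661  0.0457 -0.0468]
-0.08 [ 0.1483 -0.3529 -0.2498] [ 0.0075  0.0453 -0.0322]
-0.073 [-0.1955 -0.1866 -0.423 ] [ 0.0462 -0.0033  0.0158]
-0.066 [ 0.3492 -0.4036 -0.2308] [-0.0503  0.0447  0.0052]
23.2917
```

View pics/tz8.png

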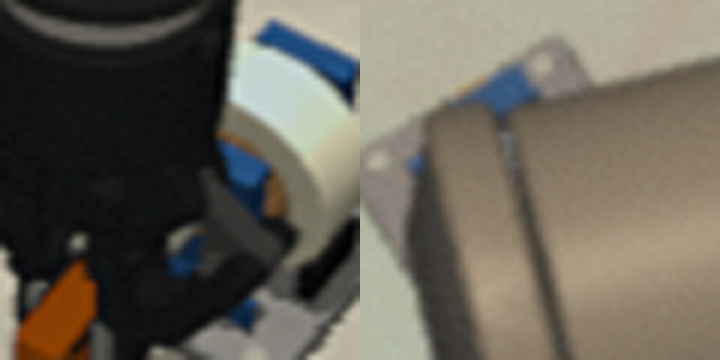

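View pics/wrist8.png

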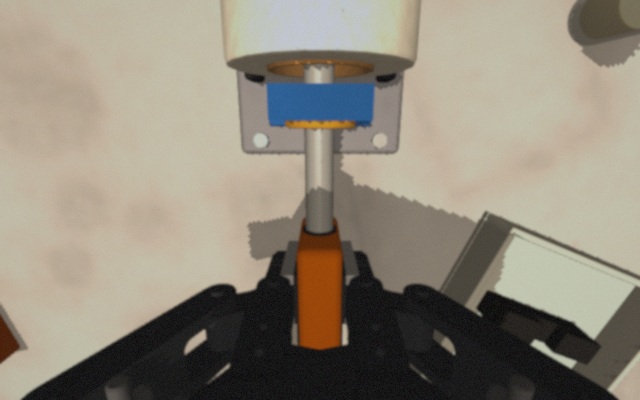

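```bash
python3 - <<'E'
from h import *
l,h=.0004,0.0
f0=favg();print(f0)
for a in np.arange(-.062,-.0395,.003):
    go(a,l,h,.04);f=favg(4)-f0;print(round(a,4),f,read_wrist_torque())
    if np.linalg.norm(f)>4:break
print(read_time())
E
```

```text
[ 0.1413 -0.0644 -0.7839]
-0.062 [-0.0499  0.183   0.0292] [0.0416 0.056  0.0171]
-0.059 [-0.074   0.0516 -0.4464] [-0.0195  0.0539 -0.0266]
-0.056 [-0.4281  0.1443 -0.1763] [ 0.0203 -0.0014 -0.0358]
-0.053 [-0.4501 -0.3577 -0.2402] [-0.021  -0.0077  0.0229]
-0.05 [ 0.4115 -0.0392 -0.1709] [-0.0361 -0.0573 -0.0556]
-0.047 [-0.2881  0.0431 -0.1006] [-0.0103  0.0383 -0.0184]
-0.044 [-0.2993  0.2047 -0.145 ] [-0.03   -0.0153 -0.0422]
-0.041 [-0.515   0.6243 -0.3977] [-0.006  -0.034   0.0446]
26.1083
```

```bash
python3 - <<'E'
from h import *
l,h=.0004,0.0
f0=favg()
for a in(-.038,-.035,-.033):
    go(a,l,h,.04);f=favg(4)-f0;print(round(a,4),f)
    if np.linalg.norm(f)>4:break
print(read_time())
for N in("scene","top","wrist"): shot(N,f"pics/{N}9.png")
im=cv2.imread("pics/wrist9.png")[100:250,220:420];cv2.imwrite("pics/w9c.png",cv2.resize(im,None,fx=4,fy=4,interpolation=cv2.INTER_CUBIC))
a=cv2.imread("pics/scene9.png")[140:220,310:410];b=cv2.imread("pics/top9.png")[110:190,260:360]
cv2.imwrite("pics/tz9.png",cv2.hconcat([cv2.resize(x,None,fx=4,fy=4,interpolation=cv2.INTER_CUBIC) for x in(a,b)]))
E
```

```text
-0.038 [-0.239   0.2191 -0.3462]
-0.035 [ 0.0733 -0.2667  0.1875]
-0.033 [-0.0892 -0.0194 -0.0866]
27.1917
```

View pics/w9c.png

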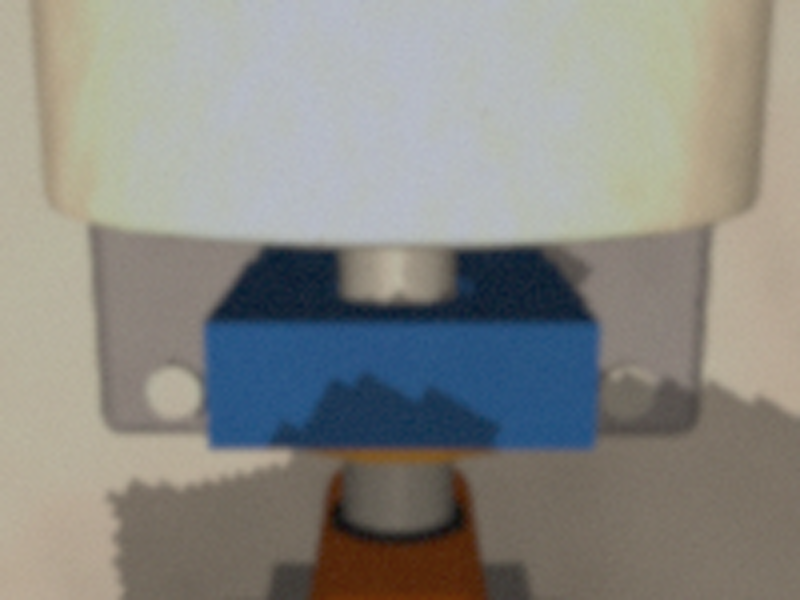

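View pics/tz9.png

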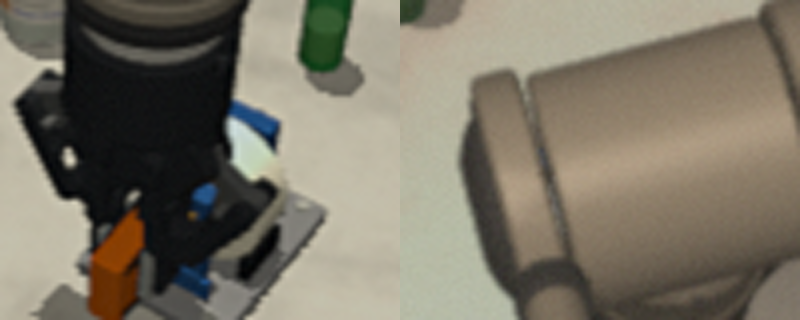

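```bash
python3 - <<'E'
from h import *
k,d,E=c=cam("wrist",np.zeros(3),np.eye(3))
def zat(row,y):
    o,D=rays(c,[(319,row)]);t=(y-o[1])/D[0,1];return (o+t*D[0])[2]
for r in(231,233,235): print(r,zat(r,-.0155-.006),zat(r,-.0155-.007))
print("handle top edge",zat(220,-.0155-.022))
for r in(214,215.7,217): print(r,[zat(r,-.0155-R) for R in(.011,.012,.013,.014)])
E
```

```text
231 0.023468369386775205 0.023861127384758526
233 0.022566329852226855 0.022966532519816667
235 0.021660748703713234 0.022068425270388776
handle top edge 0.03400457380769464
214 [np.float64(0.03264925497798584), np.float64(0.032979885447474835), np.float64(0.03331051591696382), np.float64(0.03364114638645282)]
215.7 [np.float64(0.031938112242216994), np.float64(0.032274864501276306), np.float64(0.032611616760335624), np.float64(0.032948369019394935)]
217 [np.float64(0.03139273793975181), np.float64(0.03173418499009397), np.float64(0.03207563204043614), np.float64(0.0324170790907783)]
```

```bash
python3 - <<'E'
from h import *
f0=favg();go(-.031,.0004,0,.03);pause(.5);print(favg()-f0,favg(),read_width(),np.abs(read_dq()).max(),read_time())
for N in("scene","top","wrist"): shot(N,f"pics/{N}10.png")
E
```

```text
[-0.4478  0.2469  0.1506] [ 0.0369  0.1581 -0.7289] 0.017017990351892383 0.0010199921109393254 28.4917
```

View pics/scene10.png

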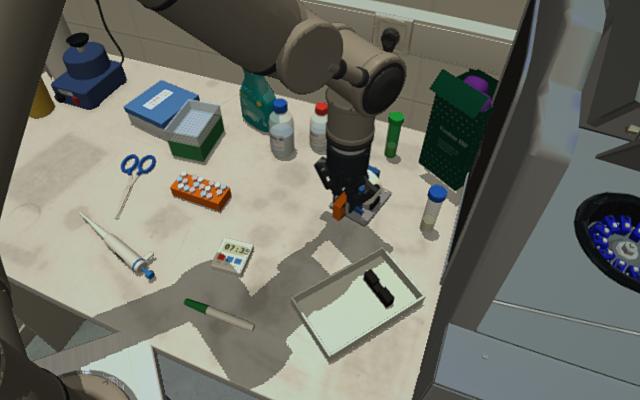

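View pics/wrist10.png

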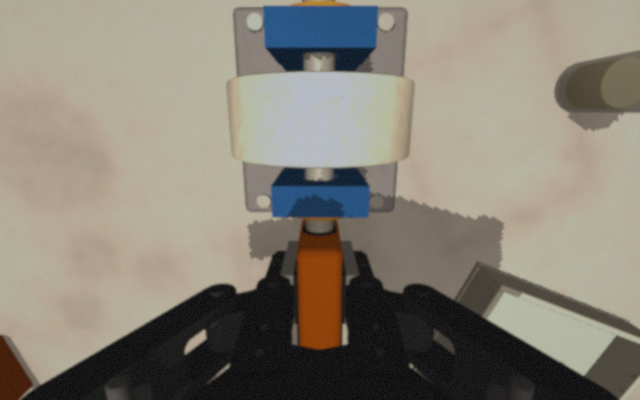

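View pics/top10.png

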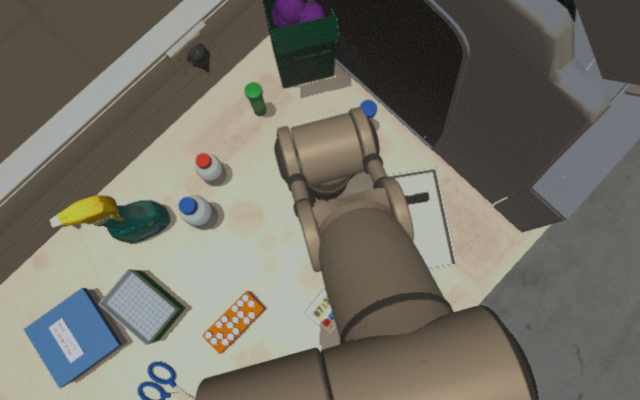

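The wrist picture shows the shaft on both sides of the roll (rows 50–70 and 165–180) and running into the far post. The handle is about 8 mm from the near flange, and the tube, bottle and timer have not moved. I'm handing the job in.

```bash
python3 - <<'E'
from workcell import *
close_job();print(read_time(),read_width())
E
```

```text
the job is handed in; nothing more can be done
the job is handed in; nothing more can be done
```

I gripped the spindle by its handle, lifted it out of the tray and slid the shaft through the near bushing, the roll core and the far bushing. I handed the job in at about 28.5 s, with the handle still gripped and held still.

**Threading:** I centred the shaft by gently probing the near bushing, which met about 4 N at most. From there to the end the wrist force changed by less than 1 N, which is about the noise level.

**Last checks:**
- The fingers were closed on the handle at 17.0 mm and the arm was at rest.
- The wrist picture shows the shaft running into the far post.
- The handle is about 8 mm from the near flange. That would put the tip about 16 mm out of the far one.
- The tube, red-capped bottle and timer looked unmoved by eye in the last pictures; I did not measure them.

**Disagreements and gaps:**
- An earlier estimate from the scene and top cameras put the tip about 4 mm shorter, so about 12 mm out. Either figure is over the 8 mm needed.
- My first camera estimate of the tip height was 2.8 mm too high. The probing showed the shaft was level, so I used that.
- I never saw the tip itself coming out of the far bushing, because it was outside the wrist picture and hidden from the other two cameras.

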